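# Pin the lid of a casting mould to its hinge

### The job

Put the resin-casting mould back together: set the loose lid on the lower half, its knuckle between the two ears, then push the hinge pin through ear, knuckle and ear from either side until its head is fully home against the ear. Let go of everything, and leave the other things on the bench where they are.

Things in the scene. Friction and masses are not known exactly. Their poses are not given: they have to be found in the camera images.
- mould: Lower mould half, bare aluminium, fixed. Origin: centre of underside, z up. Base plate 124 (x) x 100 (y) x 10 mm; on it a block with three bar-shaped cavities, x -47 to 29.5, y -36 to 36 mm, top 50 mm up; on the +x side two hinge ears 28 mm wide, 18 mm thick, at y -40 to -22 and 22 to 40 mm, tops 64 mm up, with 14 mm through bores along y (2 mm chamfers).
- hinge (a point): Centre of the hinge axis, half-way between the two ears: (45, 0, 50) mm in the mould's frame, axes as the mould's. The ears' bores lie on its y axis; their outer faces are 40 mm either side. Seated, the lid's knuckle has 2 mm play to each ear and the lid about 2.5 mm play each way along x.
- lid: Loose upper mould half (lid), bare aluminium, 0.22 to 0.45 kg, z up. Origin on the plane of its plate's underside. Plate 81.5 (x) x 76 (y) x 12 mm; on the +x side a bored knuckle block 26 x 40 (y) x 26 mm, 13 mm above and below that plane; on the -x side a lip hanging 13 mm down. Starts level on the bench, origin 13 mm up. Seated, knuckle and lip straddle the mould's block.
- lid_grip (a point): Grip point on the upright rib on top of the lid: rib 14 mm thick (x), 44 mm long (y), 34 mm high; the point is on its mid planes, 12 mm below its top, 22 mm above the plate's upper face, at (-4, 0, 34) mm in the lid's frame, same axes. With the lid seated it is (-49, 0, 34) mm from hinge in the mould's axes.
- lid_knuckle (a point): Centre of the lid's knuckle bore (14 mm through bore along y, 2 mm chamfers, 40 mm long), at (45, 0, 0) mm in the lid's frame. Belongs at hinge.
- pin: Loose steel hinge pin, 0.08 to 0.17 kg; same point and axes as pin_mid. At the start it lies level on its rest, axis 52 mm above the bench. With the head home against an ear its origin lies at hinge.
- pin_mid (a point): Point on the hinge pin's axis near its balance point; +y points to the nose. Shaft 12 mm diameter: from here 64 mm forward (+y) to the nose, whose last 16 mm taper to 4 mm diameter, and 40 mm back to the shoulder of the head, a plain cylinder 28 mm diameter, 18 mm long. Let go half-way, the pin sags a little and its nose may catch on the next rim: back off and push again.
- pin_rest: Grey plastic rest, fixed, origin at the centre of its underside: plate 56 (x) x 104 (y) x 10 mm with two forked supports 26 mm wide, 8 mm thick, at y = 44 and y = -33 mm, fork tips 55.5 mm up. The pin lies in the forks along y, nose to +y; it can be gripped between them and lifted straight up.
- beaker: glass beaker, 73 mm across, 94 mm tall, standing at the back; origin at the centre of its underside
- bottle: small white screw-cap bottle, 42 mm across, 78 mm tall, standing at the back; origin at the centre of its underside
- amber_bottle: brown bottle with black cap, 58 mm across, 115 mm tall, standing at the back; origin at the centre of its underside
- timer: white bench timer, 58x58x20 mm, lying in front of the mould; origin at the centre of its underside
- marker: black marker pen, 135 mm long, lying in front of the mould; origin at the centre of its underside
- tape: roll of label tape lying flat to the right of the mould, 77 mm across, 19 mm high; origin at the centre of its underside
Not all that is in view belongs to the job. Leave any pink look-alike of the pin alone.

How it is judged:
By the outcome, as a careful person would: the job done as asked, in the order asked, and still so for the second after the job is handed in, with the robot touching nothing.
It also fails if it takes over 72 s, if anything falls off the work surface, if the arm or the gripper's body presses on something with over 40 N, if the wrist force passes 120 N, or if a joint passes its speed limit or range.

### The arm

A 6-joint arm with a two-finger parallel gripper is mounted at the origin on the work surface; the furniture and walls round the work are solid. World frame = base frame: x ahead of the robot, y to its left, z up, the work surface at z = 0. Lengths are in m, angles in rad, forces in N, time in s.
With the tool pointing down it reaches from about 0.3 to 0.85 m from the base axis. Payload 4.2 kg.
Tool frame: the origin (TCP) lies where the fingers leave the gripper's body, on its centre line; the fingertips stand 78 mm ahead of it and the grasp point (between the pads) lies 60 mm ahead of it; z points along the fingers, x is the direction in which the jaws open and shut, and the axes are right-handed (so a half turn about z gives the same grasp; the last joint's range is limited). The gripper opens to 91 mm and grips with 3 to 60 N. Pads are 32 mm wide; open, the fingers measure 118 mm over their backs; the gripper's body (76 mm by 178 mm) begins 60 mm behind the grasp point.
Start: joints at [1.134, 0.32, 1.565, -0, 1.257, -0.02], TCP at [0.233, 0.526, 0.292] pointing down, gripper open.
Joint ranges: [-3.11, 3.11], [-0.84, 2.01], [0.21, 2.61], [-1.34, 4.49], [0.05, 2.63], [-2.56, 2.56]. Speed limits (rad/s): [2.57, 2.57, 3.14, 3.14, 3.14, 3.14].

### API

Orientations are given as a rotation vector (axis times angle).
In Python, from plant import readout, vision, close_job gives the robot as it stands.
- The arm moves only by the shell command python3 -m creep 'ROWS' [FORCE]. ROWS is JSON, a list that holds one entry, the list of rows, each a list of 7 numbers: the closure in counts, from 0 (fully open) to 255 (shut), then the shift along the tool's x, y, z in cm, then the turn, a rotation vector about the tool's x, y, z in rad. A call has 1 to 5 rows; each row shifts and turns the pose as measured when the row begins, along the tool's axes as they then stand; what a row does not reach is not made up. A row lasts 1/12 s, in which the tool goes at most 41.7 mm and 7.16 degrees, less where a joint would pass 70% of its speed; a pose out of reach is approached as far as the arm can. A call is refused whole if a number of a shift passes 4.17 or a number of a turn 0.125, either way. A call with a gripper value outside its range is refused whole. The fingers move at their own pace and stop on an object; FORCE is the grip in N (left out, the last holds). Time passes only in rows, so rows that do not move let the fingers close. It gives the time, the measured TCP pose, the force and the opening at its end, in the units of the state.
- readout.sense(): the state, without advancing time (a new reading comes with each control period).
- vision.grab_frame(name): name is "scene" or "top"; returns a dict with "frame" (400x640x3 uint8, red, green, blue), "intrinsics" (3x3 intrinsics, pixels), "k1" (the pictures are not rectified: a ray, as slopes to the right and down, at radius r is drawn at 1 + k1 r^2 times it, then the intrinsics apply), "rvec" (rotation vector, rad) and "tvec" (3), from world to camera coordinates, as OpenCV has them. Camera axes: x right, y down, z forward; pixel columns grow to the right and rows downward; lengths in m; the calibration is good to about 2 mm. A picture is of the moment at which its call begins. There is no depth.
- close_job(): hands the job in, once; it reports no verdict.
The state is a dict: "clock": time; "joint_pos": joint angles; "dq": joint speeds; "tau": joint torques, N m; "tcp_pos": TCP position; "orientation": TCP orientation; "wrist_force": force on the tool from outside, world axes, zero at the start; "torque": the same for the moment, N m; "width": finger opening in m.
Only numpy, scipy, OpenCV 4.12 (cv2) and the standard library are available. Lean on these libraries where they do the work, as an engineer would, in place of code of your own. Each camera call takes 0.05 s, during which the arm holds its last target. There are 200 camera calls.

## Working session

There is one attempt and no reset: what is moved stays moved. The work goes in short steps, Python scripts to look and compute and a shell command to move; the robot and the scene stay as the last step left them, time stands still between calls to the robot, and variables do not carry over. Pictures are saved under pics/ and viewed, about 8 in all and at most 12, crops included, and the job is handed in when it is done.

```bash
ls; mkdir -p pics
cat > h.py <<'E'
import numpy as np, cv2
from plant import readout, vision
def grab(name):
    d=vision.grab_frame(name); np.savez(f'{name}.npz',**d); return d
def load(name): return dict(np.load(f'{name}.npz'))
def proj(d,P):
    dist=np.array([float(d['k1']),0,0,0,0])
    return cv2.projectPoints(np.atleast_2d(np.array(P,float)),np.array(d['rvec'],float),np.array(d['tvec'],float),np.array(d['intrinsics'],float),dist)[0][:,0]
def ray(d,uv,z):
    dist=np.array([float(d['k1']),0,0,0,0])
    n=cv2.undistortPoints(np.array([[uv]],float),np.array(d['intrinsics'],float),dist)[0,0]
    R=cv2.Rodrigues(np.array(d['rvec'],float))[0]; t=np.array(d['tvec'],float).ravel()
    c=-R.T@t; v=R.T@np.array([n[0],n[1],1]); return c+v*(z-c[2])/v[2]
def save(img,fn,crop=None,s=1):
    if crop: x0,y0,x1,y1=crop; img=img[y0:y1,x0:x1]
    cv2.imwrite('pics/'+fn,cv2.resize(img[:,:,::-1],None,fx=s,fy=s,interpolation=cv2.INTER_CUBIC))
E
python3 - <<'E'
from h import *
a=grab('scene');b=grab('top')
print(readout.sense())
for d in(a,b):
    R=cv2.Rodrigues(np.array(d['rvec'],float))[0];print(-R.T@np.array(d['tvec']).ravel(),R,d['k1'],d['intrinsics'])
save(a['frame'],'s0.png',s=1.25);save(b['frame'],'t0.png',s=1.25)
E
```

```text
pics
{'clock': 0.1, 'joint_pos': array([ 1.13400917e+00,  3.20180909e-01,  1.56555751e+00,  2.69222065e-05,
        1.25739347e+00, -1.99602177e-02]), 'dq': array([-0.00050445,  0.00107907, -0.00311261, -0.0009428 , -0.00018393,
        0.00096822]), 'tau': array([ 1.23128586e-03, -4.13335812e+01, -2.32510293e+01,  7.28305173e-02,
        4.21162590e-02, -7.21785136e-05]), 'tcp_pos': array([0.23262565, 0.52547588, 0.29153111]), 'orientation': array([ 2.63234708e+00,  1.71329310e+00, -2.07307783e-03]), 'wrist_force': array([ 0.2514407 , -0.67518532,  0.65526932]), 'torque': array([-0.02943906,  0.00234418, -0.0141705 ]), 'width': 0.09141073318946598}
[-0.20810455 -0.48005422  0.92311062] [[ 0.56748034 -0.82319374  0.01783636]
 [-0.56188469 -0.40299593 -0.72241254]
 [ 0.60187346  0.39993294 -0.69123222]] -0.0704980649702866 [[503.43192175   0.         328.36684884]
 [  0.         503.43192175 203.13858674]
 [  0.           0.           1.        ]]
[0.43523345 0.03291263 1.06588918] [[ 0.00246105 -0.99961296  0.02771063]
 [-0.99474462 -0.00528359 -0.10225081]
 [ 0.10235765 -0.02731335 -0.99437261]] -0.016863935951774007 [[439.33216418   0.         323.09800043]
 [  0.         439.33216418 195.88371288]
 [  0.           0.           1.        ]]
```

View pics/s0.png

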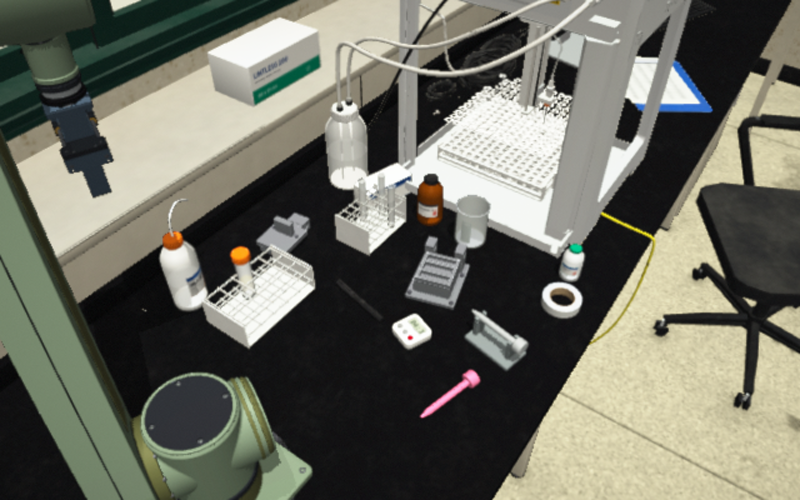

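View pics/t0.png

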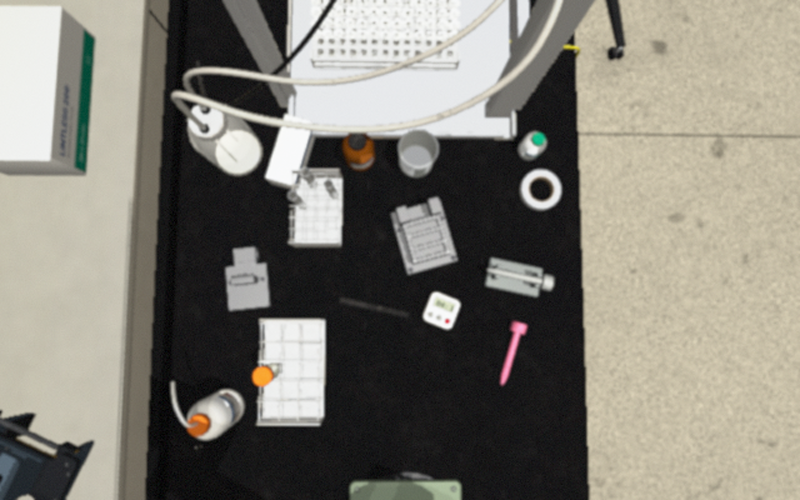

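The pictures show these things (800-wide pixels, top view):
- Mould at (425,235), ears facing away from the robot.
- Lid at (247,280), knuckle facing away.
- Grey rest at (518,277), carrying the steel pin with its head at (548,283) on the right and its nose to the left.
- Pin candidates: the steel pin on the rest at (518,277) and the pink one lying at (513,352). The steel one on the rest fits the description; the pink one is the look-alike. I'll confirm this in a crop.

Run:
```python
from h import *
b=load('top');a=load('scene')
A=cv2.resize(b['frame'][150:250,300:460],None,fx=5,fy=5,interpolation=cv2.INTER_CUBIC)
save(A,'t1.png')
L=cv2.resize(b['frame'][190:255,170:225],None,fx=6,fy=6,interpolation=cv2.INTER_CUBIC)
P=cv2.resize(b['frame'][195:260,380:450],None,fx=6,fy=6,interpolation=cv2.INTER_CUBIC)
save(np.hstack([L,P]),'t2.png')
```

```text
(no output)
```

View pics/t1.png

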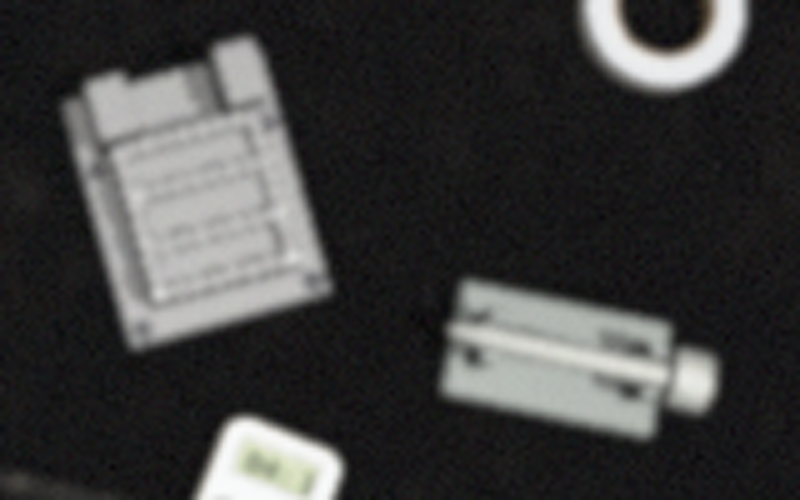

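View pics/t2.png

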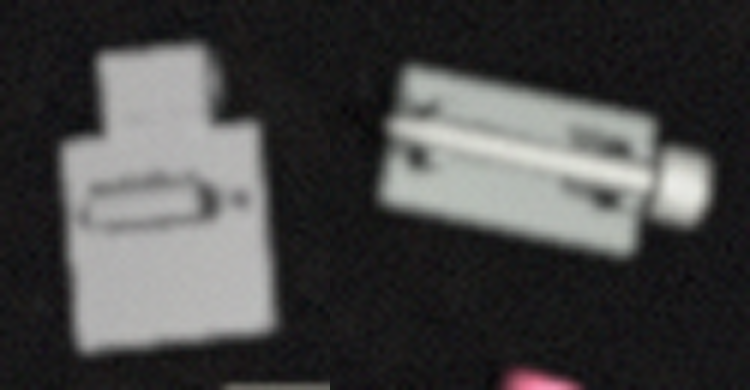

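Run:
```python
from h import *
a=load('scene')['frame']
f=lambda x,y,w,h:cv2.resize(a[y:y+h,x:x+w],None,fx=6,fy=6,interpolation=cv2.INTER_CUBIC)
A=np.hstack([f(318,184,66,64),f(366,240,62,64)])
B=f(202,164,60,34)
B=np.hstack([B,np.zeros((B.shape[0],A.shape[1]-B.shape[1],3),np.uint8)])
save(np.vstack([A,B]),'s1.png')
```

```text
(no output)
```

View pics/s1.png

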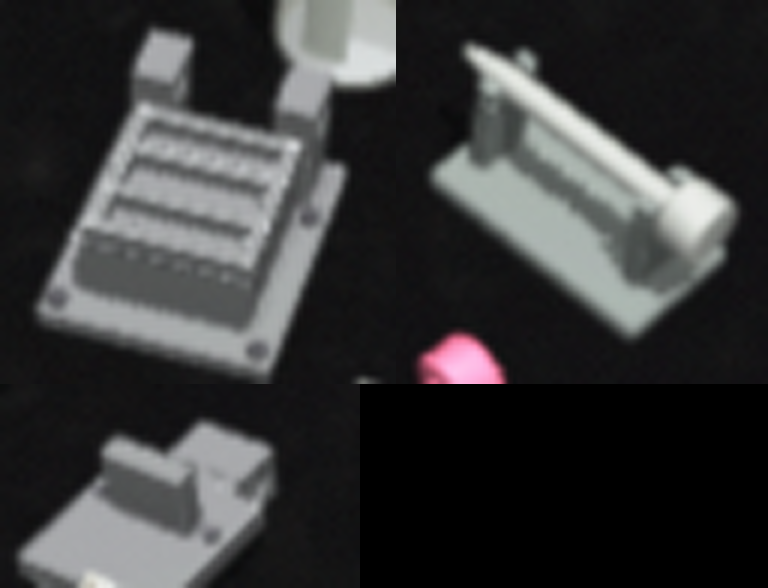

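Confirmed: the steel pin lies in the grey rest's forks with its head at the near end, and the pink one is separate. In this crop the ear tops are at (163,50) and (304,90), the rib top at (150,458), and the pin's nose at (468,50) with its head at (705,215). Now I'll fit the poses.

```bash
cat > fit.py <<'E'
from h import *
from scipy.optimize import least_squares
T=load('top');S=load('scene')
def fit(name,z0,top,sc,to,so,ts,x0):
    X=np.array([p[0] for p in top+sc],float)/1000
    U=np.array([[(p[1][0]-to[2]+.5)/ts-.5+to[0],(p[1][1]-to[3]+.5)/ts-.5+to[1]] for p in top]+[[(p[1][0]-so[2]+.5)/6-.5+so[0],(p[1][1]-so[3]+.5)/6-.5+so[1]] for p in sc])
    n=len(top)
    def res(q,raw=False):
        c,s=np.cos(q[2]),np.sin(q[2])
        W=X@np.array([[c,-s,0],[s,c,0],[0,0,1]]).T+[q[0],q[1],z0]
        r=np.vstack([proj(T,W[:n]),proj(S,W[n:])])-U
        return r if raw else np.r_[r.ravel()]
    r=least_squares(res,x0,loss='soft_l1'); e=res(r.x,True)
    print(name,r.x.round(4),np.rad2deg(r.x[2]).round(2)); print(e.round(1).tolist())
    for nm,sl in(('top',slice(0,n)),('scene',slice(n,None))): print(nm,e[sl].mean(0).round(2))
    return r.x
m=fit('mould',0,[((-62,-50,10),(332,290)),((-62,50,10),(133,350)),((62,50,10),(65,100)),((59,-22,64),(212,45)),((59,-40,64),(258,36)),((59,40,64),(85,82)),((59,22,64),(125,72)),((-47,-36,50),(300,262)),((-47,36,50),(155,303)),((29.5,36,50),(108,150))],
[((-62,50,10),(40,308)),((-62,-50,10),(269,367)),((62,-50,10),(345,168)),((31,40,64),(135,62)),((31,22,64),(183,72)),((59,22,64),(192,38)),((59,40,64),(152,30)),((31,-22,64),(278,98)),((31,-40,64),(320,112)),((59,-40,64),(330,78)),((59,-22,64),(288,68)),((-47,36,50),(78,232)),((-47,-36,50),(252,268)),((29.5,36,50),(143,103)),((29.5,-36,50),(298,145))],
(300,150,0,0),(318,184,0,0),5,[.45,0,.2])
l=fit('lid',.013,[((58,20,13),(97,52)),((58,-20,13),(206,43)),((3,22,46),(88,190)),((3,-22,46),(198,180)),((32,38,12),(60,143)),((32,-38,12),(262,122)),((-11,22,46),(85,228)),((-11,-22,46),(203,216))],
[((-11,22,46),(103,65)),((3,22,46),(118,52)),((-11,-22,46),(183,98)),((3,-22,46),(198,83)),((-11,-22,12),(192,151)),((58,20,13),(205,37)),((58,-20,13),(272,68)),((32,-20,13),(245,103))],
(170,190,0,0),(202,164,0,0),6,[.4,.4,0])
p=fit('pin',.052,[((0,64,0),(448,328)),((0,-58,0),(716,382)),((0,-40,0),(668,373))],[((0,64,0),(70,50)),((0,-58,0),(318,222))],(300,150,0,0),(366,240,0,0),5,[.4,-.2,-.2])
r=fit('rest',0,[((28,52,10),(463,282)),((28,-52,10),(672,322)),((-28,-52,10),(655,438)),((-28,52,10),(440,395))],[((-28,52,10),(432-396,178)),((-28,-52,10),(630-396,328)),((28,-52,10),(725-396,250))],(300,150,0,0),(366,240,0,0),5,[.4,-.2,-.2])
R=lambda a:np.array([[np.cos(a),-np.sin(a)],[np.sin(a),np.cos(a)]])
print('hinge',m[:2]+R(m[2])@[.045,0],'lidgrip',l[:2]+R(l[2])@[-.004,0])
for n,uv,z in(('timer',(441,310),.02),('beaker',(418,148),.09),('tape',(541,190),.019),('green bottle',(532,142),.07),('rack',(318,205),.05),('pink',(513,352),.01),('amber',(360,150),.1),('printer edge',(300,130),.0),('printer edgeR',(515,138),0)): print(n,ray(T,(uv[0]/1.25,uv[1]/1.25),z).round(3))
E
python3 fit.py
```

```text
mould [ 0.5613 -0.0357  0.2745] 15.73
[[0.3, 0.3], [0.3, -0.6], [0.1, 0.2], [1.2, 0.6], [-0.6, 0.4], [0.8, 0.2], [0.3, 0.1], [1.3, 0.1], [0.6, 0.1], [1.1, -0.8], [-1.1, -0.6], [-0.3, -0.2], [0.3, -0.8], [-0.7, 1.1], [-1.9, 1.1], [-0.1, -0.3], [-0.2, -0.6], [-0.8, 0.9], [-0.8, 0.3], [0.4, -1.3], [0.6, -1.3], [0.3, -2.0], [-0.2, -0.7], [-0.9, -0.9], [0.7, -1.1]]
top [0.53 0.06]
scene [-0.31 -0.42]
lid [0.4781 0.2989 0.1122] 6.43
[[1.5, 0.6], [0.3, 0.3], [-0.0, 0.3], [1.0, -0.2], [1.0, -2.8], [-0.4, -2.7], [1.0, 0.1], [0.7, -0.0], [-1.1, -0.1], [-0.4, -1.0], [-0.9, -0.3], [-0.2, -0.8], [-0.9, 0.6], [-0.7, -0.3], [0.0, -0.9], [-1.0, -1.3]]
top [ 0.64 -0.55]
scene [-0.65 -0.5 ]
pin [ 0.4827 -0.2129 -0.1912] -10.96
[[0.7, 0.2], [-1.6, -0.4], [0.5, -0.1], [-0.3, -0.7], [0.1, 1.0]]
top [-0.15 -0.1 ]
scene [-0.14  0.15]
rest [ 0.4825 -0.2101 -0.1933] -11.08
[[0.3, 0.1], [0.5, 0.5], [-0.0, 0.0], [0.8, 0.2], [-1.4, -1.5], [0.2, -0.1], [-0.0, -1.0]]
top [0.4 0.2]
scene [-0.41 -0.87]
hinge [ 0.60461983 -0.02348554] lidgrip [0.47409229 0.29849862]
timer [ 0.419 -0.067  0.02 ]
beaker [ 0.713 -0.019  0.09 ]
tape [ 0.652 -0.264  0.019]
green bottle [ 0.733 -0.234  0.07 ]
rack [0.614 0.166 0.05 ]
pink [ 0.339 -0.205  0.01 ]
amber [0.706 0.086 0.1  ]
printer edge [0.773 0.211 0.   ]
printer edgeR [ 0.762 -0.219  0.   ]
```

```bash
cat > go.py <<'E'
# go.py x y z yawdeg : shift (tool axes, cm) and turn to TCP target, tool down, jaw axis at yaw (mod 180)
import sys
from h import *
from scipy.spatial.transform import Rotation as Ro
s=readout.sense(); R=Ro.from_rotvec(s['orientation'])
x,y,z,yaw=map(float,sys.argv[1:5])
d=np.array([x,y,z])-s['tcp_pos']
c=[]
for k in(0,180):
    G=Ro.from_euler('z',yaw+k,degrees=True)*Ro.from_rotvec([np.pi,0,0]); c.append((R.inv()*G).as_rotvec())
t=min(c,key=np.linalg.norm)
print('clk %.2f'%s['clock'],'tcp',s['tcp_pos'].round(4),'F',s['wrist_force'].round(1),'w',round(s['width'],4),'q6',s['joint_pos'][5].round(2))
print('shift cm now-axes',(R.inv().apply(d)*100).round(2),'| turn',t.round(3),'| after-turn axes',((R*Ro.from_rotvec(t)).inv().apply(d)*100).round(2))
E
python3 go.py .4741 .2985 .16 6.43; python3 go.py .4741 .2985 .107 6.43
```

```text
clk 0.10 tcp [0.2326 0.5255 0.2915] F [ 0.3 -0.7  0.7] w 0.0914 q6 -0.02
shift cm now-axes [-10.96  31.27  13.17] | turn [1.000e-03 1.000e-03 1.042e+00] | after-turn axes [21.45 25.26 13.15]
clk 0.10 tcp [0.2326 0.5255 0.2915] F [ 0.3 -0.7  0.7] w 0.0914 q6 -0.02
shift cm now-axes [-10.95  31.27  18.47] | turn [1.000e-03 1.000e-03 1.042e+00] | after-turn axes [21.45 25.26 18.45]
```

```bash
python3 -m creep '[[[0,0,0,0,0,0,0.116],[0,0,0,0,0,0,0.116],[0,0,0,0,0,0,0.116],[0,0,0,0,0,0,0.116],[0,0,0,0,0,0,0.116]]]' 40; python3 -m creep '[[[0,0,0,0,0,0,0.116],[0,0,0,0,0,0,0.116],[0,0,0,0,0,0,0.116],[0,0,0,0,0,0,0.116],[0,0,0,0,0,0,0]]]'; python3 -m creep '[[[0,2.3,2.7,0,0,0,0],[0,2.3,2.7,0,0,0,0],[0,2.3,2.7,0,0,0,0],[0,2.3,2.7,0,0,0,0],[0,2.3,2.7,0,0,0,0]]]';python3 -m creep '[[[0,2.3,2.7,0,0,0,0],[0,2.3,2.7,0,0,0,0],[0,2.3,2.7,0,0,0,0],[0,2.3,2.7,0,0,0,0],[0,0,0,0,0,0,0]]]'; python3 go.py .4741 .2985 .16 6.43
```

```text
clock: 0.52
tcp_pos: [0.2321, 0.5244, 0.2888]
orientation: [3.019, 0.85, -0.008]
wrist_force: [-0.7, 0.0, 0.3]
width: 0.0915
clock: 0.93
tcp_pos: [0.2316, 0.5233, 0.2861]
orientation: [3.128, 0.091, -0.009]
wrist_force: [1.3, -0.0, -0.7]
width: 0.0914
clock: 1.35
tcp_pos: [0.3546, 0.3966, 0.2843]
orientation: [3.127, 0.136, -0.015]
wrist_force: [0.8, -0.4, -0.1]
width: 0.0909
clock: 1.77
tcp_pos: [0.463, 0.2877, 0.2835]
orientation: [3.123, 0.157, -0.015]
wrist_force: [-0.6, 0.4, 0.6]
width: 0.0909
clk 1.77 tcp [0.463  0.2877 0.2835] F [-0.6  0.4  0.6] w 0.0909 q6 0.44
shift cm now-axes [ 1.33 -1.14 12.32] | turn [ 0.014  0.01  -0.012] | after-turn axes [ 1.22 -0.95 12.35]
```

```bash
python3 -m creep '[[[0,1.22,-0.95,3.1,0.014,0.01,-0.012],[0,0,0,3.1,0,0,0],[0,0,0,3.1,0,0,0],[0,0,0,2.6,0,0,0],[0,0,0,0,0,0,0]]]'; python3 go.py .4741 .2985 .107 6.43
```

```text
clock: 2.18
tcp_pos: [0.4772, 0.2974, 0.1621]
orientation: [-3.132, -0.188, -0.009]
wrist_force: [-0.1, 0.0, -0.6]
width: 0.0913
clk 2.18 tcp [0.4772 0.2974 0.1621] F [-0.1  0.  -0.6] w 0.0913 q6 0.42
shift cm now-axes [-0.32 -0.12  5.51] | turn [-0.004 -0.006  0.008] | after-turn axes [-0.29 -0.14  5.51]
```

```bash
python3 -m creep '[[[0,-0.3,-0.12,2,0,-0.006,0.008],[0,0,0,2,0,0,0],[0,0,0,1.4,0,0,0],[0,0,0,0,0,0,0]]]'; python3 go.py .4741 .2985 .107 6.43
```

```text
clock: 2.52
tcp_pos: [0.4739, 0.3008, 0.109]
orientation: [-3.13, -0.189, -0.0]
wrist_force: [-0.1, -0.9, -0.1]
width: 0.0915
clk 2.52 tcp [0.4739 0.3008 0.109 ] F [-0.1 -0.9 -0.1] w 0.0915 q6 0.42
shift cm now-axes [-0.01  0.23  0.19] | turn [-0.005 -0.001  0.008] | after-turn axes [-0.01  0.23  0.2 ]
```

```bash
python3 -m creep '[[[0,0,0.23,0.18,-0.005,0,0.008],[0,0,0,0,0,0,0]]]'; python3 -m creep '[[[255,0,0,0,0,0,0],[255,0,0,0,0,0,0],[255,0,0,0,0,0,0],[255,0,0,0,0,0,0],[255,0,0,0,0,0,0]]]' 50; python3 -m creep '[[[255,0,0,0,0,0,0],[255,0,0,0,0,0,0],[255,0,0,0,0,0,0]]]';python3 go.py .4741 .2985 .107 6.43
```

```text
clock: 2.68
tcp_pos: [0.4746, 0.2994, 0.109]
orientation: [-3.135, -0.18, -0.003]
wrist_force: [-0.3, -0.1, -0.1]
width: 0.0914
clock: 3.1
tcp_pos: [0.4767, 0.301, 0.1143]
orientation: [-3.131, -0.182, -0.016]
wrist_force: [-0.4, 0.7, 0.6]
width: 0.0607
clock: 3.35
tcp_pos: [0.477, 0.301, 0.115]
orientation: [-3.13, -0.182, -0.018]
wrist_force: [-0.0, -0.1, 0.4]
width: 0.0406
clk 3.35 tcp [0.477 0.301 0.115] F [-0.  -0.1  0.4] w 0.0406 q6 0.43
shift cm now-axes [-0.32  0.22  0.79] | turn [-0.005 -0.012  0.004] | after-turn axes [-0.31  0.22  0.8 ]
```

```bash
python3 -m creep '[[[170,-0.3,0.22,0.8,-0.005,-0.012,0.004],[170,0,0,0,0,0,0]]]'; python3 go.py .4741 .2985 .107 6.43
```

```text
clock: 3.52
tcp_pos: [0.474, 0.2983, 0.1064]
orientation: [3.136, 0.176, -0.002]
wrist_force: [-0.9, 0.1, -0.3]
width: 0.0311
clk 3.52 tcp [0.474  0.2983 0.1064] F [-0.9  0.1 -0.3] w 0.0311 q6 0.43
shift cm now-axes [ 0.01 -0.02 -0.06] | turn [ 0.     0.001 -0.   ] | after-turn axes [ 0.01 -0.02 -0.06]
```

```bash
python3 -m creep '[[[255,0,0,0,0,0,0],[255,0,0,0,0,0,0],[255,0,0,0,0,0,0]]]' 50; python3 -m creep '[[[255,0,0,0,0,0,0],[255,0,0,0,0,0,0],[255,0,0,0,0,0,0]]]';python3 go.py .4741 .2985 .107 6.43
```

```text
clock: 3.77
tcp_pos: [0.4739, 0.298, 0.1054]
orientation: [3.136, 0.175, -0.004]
wrist_force: [-0.3, -0.1, 6.5]
width: 0.0138
clock: 4.02
tcp_pos: [0.4739, 0.298, 0.1054]
orientation: [3.136, 0.175, -0.004]
wrist_force: [0.5, 0.1, -0.9]
width: 0.0137
clk 4.02 tcp [0.4739 0.298  0.1054] F [ 0.5  0.1 -0.9] w 0.0137 q6 0.43
shift cm now-axes [ 0.02 -0.05 -0.16] | turn [ 0.001  0.003 -0.001] | after-turn axes [ 0.02 -0.05 -0.16]
```

```bash
python3 -m creep '[[[255,0,0,-2,0,0,0],[255,0,0,-3.5,0,0,0],[255,0,0,-4,0,0,0],[255,0,0,-4,0,0,0],[255,0,0,-2,0,0,0]]]';python3 go.py .5575 -.0368 .25 15.73
```

```text
clock: 4.43
tcp_pos: [0.47, 0.2958, 0.2559]
orientation: [3.123, 0.175, -0.041]
wrist_force: [1.0, 0.4, -3.7]
width: 0.0135
clk 4.43 tcp [0.47   0.2958 0.2559] F [ 1.   0.4 -3.7] w 0.0135 q6 0.43
shift cm now-axes [ 5.01 34.02  0.85] | turn [ 0.009  0.028 -0.163] | after-turn axes [-0.59 34.38  0.59]
```

```bash
python3 -m creep '[[[255,0,0,0,0.005,0.014,-0.08],[255,0,0,0,0.005,0.014,-0.08],[255,0,2.5,0,0,0,0],[255,0,3.5,0,0,0,0],[255,0,3.8,0,0,0,0]]]';python3 -m creep '[[[255,0,3.8,0,0,0,0],[255,0,3.8,0,0,0,0],[255,0,3.8,0,0,0,0],[255,0,3.8,0,0,0,0],[255,0,3.8,0,0,0,0]]]';python3 go.py .5575 -.0368 .22 15.73
```

```text
clock: 4.85
tcp_pos: [0.4968, 0.2061, 0.2601]
orientation: [-3.099, -0.452, -0.014]
wrist_force: [0.7, -1.2, -3.2]
width: 0.0139
clock: 5.27
tcp_pos: [0.549, 0.0165, 0.2545]
orientation: [-3.098, -0.459, 0.0]
wrist_force: [0.7, 0.6, -3.3]
width: 0.0137
clk 5.27 tcp [0.549  0.0165 0.2545] F [ 0.7  0.6 -3.3] w 0.0137 q6 -0.29
shift cm now-axes [-0.73  5.38  3.4 ] | turn [-0.01  -0.001  0.02 ] | after-turn axes [-0.62  5.36  3.45]
```

```bash
python3 -m creep '[[[255,-0.3,2.7,2,-0.01,0,0.02],[255,-0.3,2.7,2,0,0,0],[255,0,0,1.5,0,0,0],[255,0,0,0,0,0,0]]]';python3 go.py .5575 -.0368 .19 15.73
```

```text
clock: 5.6
tcp_pos: [0.5591, -0.0478, 0.1954]
orientation: [3.111, 0.414, -0.001]
wrist_force: [-0.4, 0.7, -3.6]
width: 0.0138
clk 5.60 tcp [ 0.5591 -0.0478  0.1954] F [-0.4  0.7 -3.6] w 0.0138 q6 -0.37
shift cm now-axes [ 0.13 -1.11  0.54] | turn [ 0.003  0.001 -0.01 ] | after-turn axes [ 0.14 -1.1   0.54]
```

```bash
python3 -m creep '[[[255,0.1,-1.1,0.5,0.003,0,-0.01],[255,0,0,0,0,0,0]]]';python3 go.py .5575 -.0368 .19 15.73
python3 - <<'E'
from h import *
a=grab('scene');b=grab('top')
s=lambda i,x,y,w,h:cv2.resize(i[y:y+h,x:x+w],None,fx=5,fy=5,interpolation=cv2.INTER_CUBIC)
save(np.hstack([s(a['frame'],300,150,80,100),s(b['frame'],300,130,80,100)]),'h1.png')
E
```

```text
clock: 5.77
tcp_pos: [0.556, -0.0368, 0.1887]
orientation: [-3.11, -0.427, 0.008]
wrist_force: [0.1, 0.3, -3.8]
width: 0.0136
clk 5.77 tcp [ 0.556  -0.0368  0.1887] F [ 0.1  0.3 -3.8] w 0.0136 q6 -0.36
shift cm now-axes [ 0.14  0.04 -0.13] | turn [-0.003  0.005 -0.002] | after-turn axes [ 0.14  0.04 -0.13]
```

View pics/h1.png

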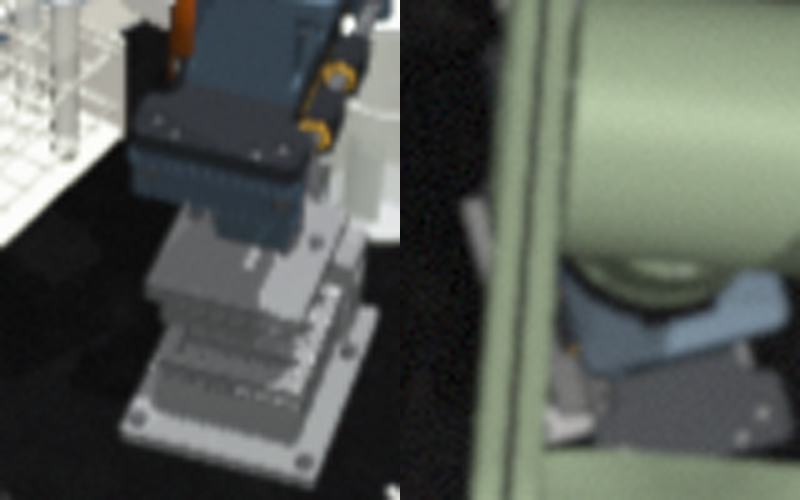

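The lid is held level above the mould. Its plate's left corner is at (148,284) and its near right top corner at about (303,318). I'll check that against the prediction.

```bash
python3 - <<'E'
from h import *
S=load('scene');a=np.deg2rad(15.8)
R=np.array([[np.cos(a),-np.sin(a),0],[np.sin(a),np.cos(a),0],[0,0,1]])
o=np.array([.556,-.0368,.1887-.0924])-R@[-.004,0,0]
for p in[(-49.5,38,12),(-58,38,12),(-49.5,-38,12),(-58,-38,12),(58,-20,13),(32,-38,12),(-11,-22,12)]:
    u=proj(S,o+R@np.array(p)/1000)[0]; print(p,((u-[300,150]+.5)*5-.5).round(0))
m=np.array([.5613,-.0357,0]);
for p in[(-62,50,10),(-62,-50,10),(62,-50,10),(31,-40,64),(59,-40,64)]:
    u=proj(S,m+R@np.array(p)/1000)[0]; print('m',p,((u-[300,150]+.5)*5-.5).round(0))
E
python3 -m creep '[[[255,0.14,0.04,0,0,0.005,0],[255,0,0,1,0,0,0],[255,0,0,0,0,0,0]]]';python3 go.py .5575 -.0368 .16 15.73
```

```text
(-49.5, 38, 12) [151. 271.]
(-58, 38, 12) [146. 282.]
(-49.5, -38, 12) [308. 309.]
(-58, -38, 12) [302. 322.]
(58, -20, 13) [333. 155.]
(32, -38, 12) [354. 198.]
(-11, -22, 12) [298. 247.]
m (-62, 50, 10) [118. 424.]
m (-62, -50, 10) [313. 475.]
m (62, -50, 10) [379. 306.]
m (31, -40, 64) [352. 265.]
m (59, -40, 64) [367. 228.]
clock: 6.12
tcp_pos: [0.5604, -0.0357, 0.1824]
orientation: [3.11, 0.435, 0.016]
wrist_force: [-1.0, 0.1, -4.2]
width: 0.0139
clk 6.12 tcp [ 0.5604 -0.0357  0.1824] F [-1.   0.1 -4.2] w 0.0139 q6 -0.36
shift cm now-axes [-0.33  0.02  2.24] | turn [ 0.003 -0.01   0.003] | after-turn axes [-0.31  0.03  2.24]
```

```bash
python3 -m creep '[[[255,-0.3,0.03,0.5,0.003,-0.01,0.003],[255,0,0,0,0,0,0]]]';python3 go.py .5575 -.0368 .172 15.73
```

```text
clock: 6.28
tcp_pos: [0.5575, -0.0363, 0.1773]
orientation: [-3.112, -0.431, 0.0]
wrist_force: [0.1, -0.1, -4.1]
width: 0.0139
clk 6.28 tcp [ 0.5575 -0.0363  0.1773] F [ 0.1 -0.1 -4.1] w 0.0139 q6 -0.36
shift cm now-axes [-0.02  0.05  0.53] | turn [-0.     0.     0.001] | after-turn axes [-0.02  0.05  0.53]
```

```bash
python3 -m creep '[[[255,0,0.04,0.7,0,0,0],[255,0,0,0.5,0,0,0],[255,0,0,0,0,0,0]]]';python3 go.py .5575 -.0368 .1424 15.73
```

```text
clock: 6.53
tcp_pos: [0.5578, -0.0367, 0.1643]
orientation: [-3.112, -0.431, -0.0]
wrist_force: [-0.3, -0.3, -4.2]
width: 0.0137
clk 6.53 tcp [ 0.5578 -0.0367  0.1643] F [-0.3 -0.3 -4.2] w 0.0137 q6 -0.36
shift cm now-axes [-0.03 -0.    2.19] | turn [-0.    -0.     0.001] | after-turn axes [-0.03 -0.    2.19]
```

Already 5 mm between the ears with no contact. Continuing.

```bash
python3 -m creep '[[[255,0,0,0.6,0,0,0],[255,0,0,0.4,0,0,0],[255,0,0,0,0,0,0]]]';python3 go.py .5575 -.0368 .1424 15.73;python3 -m creep '[[[255,0,0,0.4,0,0,0],[255,0,0,0.2,0,0,0]]]';python3 go.py .5575 -.0368 .1424 15.73
```

```text
clock: 6.78
tcp_pos: [0.5577, -0.0369, 0.1528]
orientation: [-3.112, -0.431, 0.001]
wrist_force: [-0.1, 0.3, -3.7]
width: 0.0137
clk 6.78 tcp [ 0.5577 -0.0369  0.1528] F [-0.1  0.3 -3.7] w 0.0137 q6 -0.36
shift cm now-axes [-0.02 -0.02  1.04] | turn [-0.     0.     0.001] | after-turn axes [-0.02 -0.02  1.04]
clock: 6.95
tcp_pos: [0.5579, -0.037, 0.1464]
orientation: [-3.112, -0.431, 0.0]
wrist_force: [-1.2, 0.1, -3.7]
width: 0.0135
clk 6.95 tcp [ 0.5579 -0.037   0.1464] F [-1.2  0.1 -3.7] w 0.0135 q6 -0.36
shift cm now-axes [-0.03 -0.03  0.4 ] | turn [-0.    -0.     0.001] | after-turn axes [-0.03 -0.03  0.4 ]
```

```bash
python3 -m creep '[[[255,0,0,0.2,0,0,0],[255,0,0,0.1,0,0,0]]]';python3 -m creep '[[[255,0,0,0.1,0,0,0],[255,0,0,0.05,0,0,0]]]';python3 go.py .5575 -.0368 .1424 15.73
```

```text
clock: 7.12
tcp_pos: [0.5579, -0.037, 0.1428]
orientation: [-3.112, -0.431, 0.0]
wrist_force: [-0.0, 0.1, -3.2]
width: 0.0136
clock: 7.28
tcp_pos: [0.558, -0.037, 0.1423]
orientation: [-3.112, -0.431, -0.0]
wrist_force: [-1.8, 0.4, 1.0]
width: 0.0137
clk 7.28 tcp [ 0.558  -0.037   0.1423] F [-1.8  0.4  1. ] w 0.0137 q6 -0.36
shift cm now-axes [-0.04 -0.03 -0.01] | turn [-0.    -0.     0.001] | after-turn axes [-0.04 -0.03 -0.01]
```

```bash
python3 -m creep '[[[110,0,0,0,0,0,0],[110,0,0,0,0,0,0],[110,0,0,0,0,0,0]]]';python3 -m creep '[[[110,0,0,0,0,0,0],[110,0,0,-0.5,0,0,0],[110,0,0,-2.5,0,0,0],[110,0,0,-3.5,0,0,0],[110,0,0,-3.5,0,0,0]]]';python3 go.py .4719 -.2689 .20 -10.96
```

```text
clock: 7.53
tcp_pos: [0.5595, -0.0371, 0.144]
orientation: [3.111, 0.431, 0.008]
wrist_force: [0.4, 0.2, -0.3]
width: 0.0308
clock: 7.95
tcp_pos: [0.5559, -0.0368, 0.2408]
orientation: [-3.109, -0.43, 0.016]
wrist_force: [0.1, 0.4, -0.1]
width: 0.052
clk 7.95 tcp [ 0.5559 -0.0368  0.2408] F [ 0.1  0.4 -0.1] w 0.052 q6 -0.36
shift cm now-axes [-14.34  20.07   4.14] | turn [-0.002  0.011  0.466] | after-turn axes [-3.83 24.38  4.08]
```

```bash
python3 -m creep '[[[60,0,0,0,0,0.003,0.1165],[60,0,0,0,0,0.003,0.1165],[60,0,0,0,0,0.003,0.1165],[60,0,0,0,0,0.003,0.1165],[60,0,0,0,0,0,0]]]';python3 -m creep '[[[60,-0.6,3.6,0.3,0,0,0],[60,-0.6,3.6,0.3,0,0,0],[60,-0.6,3.6,0.3,0,0,0],[60,-0.6,3.6,0.3,0,0,0],[60,-0.6,3.6,0.3,0,0,0]]]';python3 -m creep '[[[60,-0.6,3.6,0.3,0,0,0],[60,0,0,0,0,0,0]]]';python3 go.py .4719 -.2689 .20 -10.96
```

```text
clock: 8.37
tcp_pos: [0.5605, -0.0372, 0.2541]
orientation: [-3.121, 0.333, -0.04]
wrist_force: [-0.1, -0.2, 0.6]
width: 0.0695
clock: 8.78
tcp_pos: [0.4968, -0.2068, 0.239]
orientation: [-3.124, 0.287, -0.051]
wrist_force: [-0.7, -0.8, 0.1]
width: 0.0697
clock: 8.95
tcp_pos: [0.4815, -0.2473, 0.2353]
orientation: [-3.127, 0.283, -0.05]
wrist_force: [0.7, -0.2, 0.5]
width: 0.0699
clk 8.95 tcp [ 0.4815 -0.2473  0.2353] F [ 0.7 -0.2  0.5] w 0.0699 q6 -0.33
shift cm now-axes [-0.67  2.32  3.5 ] | turn [-0.005 -0.031  0.011] | after-turn axes [-0.53  2.31  3.53]
```

Lid check now that the arm is off it, and I'll move nearer the pin.

```bash
python3 -m creep '[[[60,-0.55,2.3,3.2,-0.005,-0.031,0.011],[60,0,0,0,0,0,0]]]';python3 go.py .4719 -.2689 .17 -10.96
python3 - <<'E'
from h import *
a=grab('scene');b=grab('top')
s=lambda i,x,y,w,h:cv2.resize(i[y:y+h,x:x+w],None,fx=5,fy=5,interpolation=cv2.INTER_CUBIC)
save(np.hstack([s(a['frame'],310,170,80,80),s(b['frame'],300,150,80,80)]),'h2.png')
E
```

```text
clock: 9.12
tcp_pos: [0.4728, -0.2705, 0.2049]
orientation: [3.126, -0.298, 0.004]
wrist_force: [-0.3, 0.8, -0.7]
width: 0.0698
clk 9.12 tcp [ 0.4728 -0.2705  0.2049] F [-0.3  0.8 -0.7] w 0.0698 q6 -0.35
shift cm now-axes [-0.13 -0.14  3.49] | turn [ 0.001 -0.002  0.001] | after-turn axes [-0.12 -0.14  3.49]
```

View pics/h2.png

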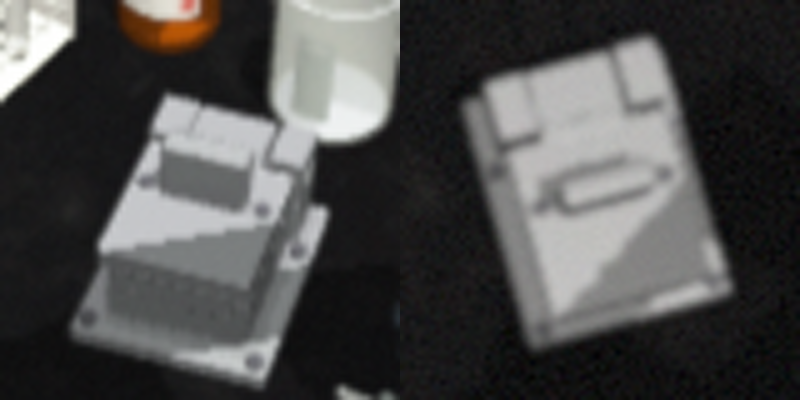

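The lid sits flush. Its knuckle lies between the ears, which are at (505,105) and (640,75) in the right half of the picture. Now the pin.

```bash
python3 -m creep '[[[60,-0.12,-0.14,3,0,-0.002,0],[60,0,0,2.5,0,0,0],[60,0,0,0,0,0,0]]]';python3 go.py .4719 -.2689 .112 -10.96
```

```text
clock: 9.47
tcp_pos: [0.4794, -0.2665, 0.1577]
orientation: [3.123, -0.288, 0.031]
wrist_force: [-1.2, 0.0, -0.8]
width: 0.0697
clk 9.47 tcp [ 0.4794 -0.2665  0.1577] F [-1.2  0.  -0.8] w 0.0697 q6 -0.35
shift cm now-axes [-0.79  0.35  4.56] | turn [ 0.004 -0.02   0.008] | after-turn axes [-0.7   0.38  4.57]
```

```bash
python3 -m creep '[[[60,-0.7,0.38,1.6,0.004,-0.02,0.008],[60,0,0,1.2,0,0,0],[60,0,0,0.8,0,0,0]]]';python3 go.py .4719 -.2689 .112 -10.96
```

```text
clock: 9.72
tcp_pos: [0.475, -0.2682, 0.1246]
orientation: [3.126, -0.292, 0.01]
wrist_force: [-0.2, -0.6, 0.3]
width: 0.0699
clk 9.72 tcp [ 0.475  -0.2682  0.1246] F [-0.2 -0.6  0.3] w 0.0699 q6 -0.35
shift cm now-axes [-0.3   0.13  1.26] | turn [ 0.002 -0.007  0.005] | after-turn axes [-0.29  0.13  1.26]
```

```bash
python3 -m creep '[[[100,0,0,0,0,0,0]]]';python3 go.py .4719 -.2689 .112 -10.96
```

```text
clock: 9.8
tcp_pos: [0.4745, -0.2675, 0.1237]
orientation: [3.127, -0.291, 0.007]
wrist_force: [-0.0, 0.5, 0.0]
width: 0.0658
clk 9.80 tcp [ 0.4745 -0.2675  0.1237] F [-0.   0.5  0. ] w 0.0658 q6 -0.35
shift cm now-axes [-0.24  0.18  1.17] | turn [ 0.001 -0.004  0.006] | after-turn axes [-0.23  0.18  1.17]
```

```bash
python3 -m creep '[[[100,-0.23,0.18,0.7,0.001,-0.004,0.006],[100,0,0,0.4,0,0,0],[100,0,0,0,0,0,0]]]';python3 go.py .4719 -.2689 .112 -10.96
```

```text
clock: 10.05
tcp_pos: [0.4728, -0.2692, 0.1136]
orientation: [3.126, -0.3, 0.004]
wrist_force: [0.3, -0.2, 0.1]
width: 0.0554
clk 10.05 tcp [ 0.4728 -0.2692  0.1136] F [ 0.3 -0.2  0.1] w 0.0554 q6 -0.35
shift cm now-axes [-0.09 -0.01  0.16] | turn [ 0.001 -0.002  0.   ] | after-turn axes [-0.09 -0.01  0.16]
```

```bash
python3 -m creep '[[[165,-0.09,0,0.16,0,-0.002,0],[165,0,0,0,0,0,0],[165,0,0,0,0,0,0]]]' 20;python3 go.py .4719 -.2689 .112 -10.96
```

```text
clock: 10.3
tcp_pos: [0.4721, -0.2694, 0.1126]
orientation: [3.126, -0.3, 0.002]
wrist_force: [-0.2, 0.4, -0.5]
width: 0.0384
clk 10.30 tcp [ 0.4721 -0.2694  0.1126] F [-0.2  0.4 -0.5] w 0.0384 q6 -0.35
shift cm now-axes [-0.03 -0.04  0.06] | turn [ 0.001 -0.002 -0.   ] | after-turn axes [-0.03 -0.04  0.06]
```

```bash
python3 -m creep '[[[255,0,0,0,0,0,0],[255,0,0,0,0,0,0],[255,0,0,0,0,0,0]]]' 15;python3 -m creep '[[[255,0,0,0,0,0,0],[255,0,0,0,0,0,0],[255,0,0,0,0,0,0]]]' 60;python3 go.py .4719 -.2689 .112 -10.96
```

```text
clock: 10.55
tcp_pos: [0.4721, -0.2695, 0.1131]
orientation: [3.126, -0.3, 0.003]
wrist_force: [0.3, 0.1, -0.6]
width: 0.0276
clock: 10.8
tcp_pos: [0.4721, -0.2695, 0.113]
orientation: [3.126, -0.3, 0.003]
wrist_force: [0.4, -0.4, -1.1]
width: 0.0265
clk 10.80 tcp [ 0.4721 -0.2695  0.113 ] F [ 0.4 -0.4 -1.1] w 0.0265 q6 -0.35
shift cm now-axes [-0.03 -0.05  0.1 ] | turn [ 0.001 -0.002  0.   ] | after-turn axes [-0.03 -0.05  0.1 ]
```

```bash
python3 -m creep '[[[255,0,0,-0.5,0,0,0],[255,0,0,-1.5,0,0,0],[255,0,0,-2,0,0,0],[255,0,0,-2,0,0,0],[255,0,0,0,0,0,0]]]';python3 go.py .6523 -.1929 .2 15.73
python3 - <<'E'
from h import *
a=grab('scene');b=grab('top')
for uv in((400,130),(470,105),(520,75),(555,20)):
    print(uv,[(z,ray(b,(uv[0]/1.25,uv[1]/1.25),z)[:2].round(2).tolist(),(proj(a,ray(b,(uv[0]/1.25,uv[1]/1.25),z))[0]*1.25).round(0).tolist()) for z in(.2,.3,.4,.5,.6)])
s=lambda i,x,y,w,h:cv2.resize(i[y:y+h,x:x+w],None,fx=5,fy=5,interpolation=cv2.INTER_CUBIC)
save(np.hstack([s(a['frame'],350,200,100,80),s(b['frame'],380,180,60,80)]),'h3.png')
E
```

```text
clock: 11.22
tcp_pos: [0.4714, -0.269, 0.1743]
orientation: [-3.127, 0.3, 0.003]
wrist_force: [0.2, -1.0, -0.3]
width: 0.0264
clk 11.22 tcp [ 0.4714 -0.269   0.1743] F [ 0.2 -1.  -0.3] w 0.0264 q6 -0.35
shift cm now-axes [ 16.3  -10.91  -2.6 ] | turn [-0.     0.002 -0.466] | after-turn axes [19.47 -2.42 -2.57]
(400, 130) [(0.2, [0.71, 0.02], [461.0, 156.0]), (0.3, [0.68, 0.02], [455.0, 120.0]), (0.4, [0.65, 0.02], [448.0, 77.0]), (0.5, [0.62, 0.02], [440.0, 27.0]), (0.6, [0.58, 0.02], [430.0, -31.0])]
(470, 105) [(0.2, [0.75, -0.1], [522.0, 166.0]), (0.3, [0.72, -0.08], [513.0, 128.0]), (0.4, [0.68, -0.07], [502.0, 84.0]), (0.5, [0.64, -0.05], [490.0, 34.0]), (0.6, [0.61, -0.04], [475.0, -26.0])]
(520, 75) [(0.2, [0.81, -0.18], [572.0, 168.0]), (0.3, [0.76, -0.16], [561.0, 130.0]), (0.4, [0.72, -0.13], [547.0, 86.0]), (0.5, [0.68, -0.11], [531.0, 35.0]), (0.6, [0.64, -0.08], [512.0, -25.0])]
(555, 20) [(0.2, [0.9, -0.24], [619.0, 156.0]), (0.3, [0.85, -0.21], [606.0, 120.0]), (0.4, [0.8, -0.18], [590.0, 78.0]), (0.5, [0.74, -0.15], [571.0, 29.0]), (0.6, [0.69, -0.12], [548.0, -30.0])]
```

View pics/h3.png

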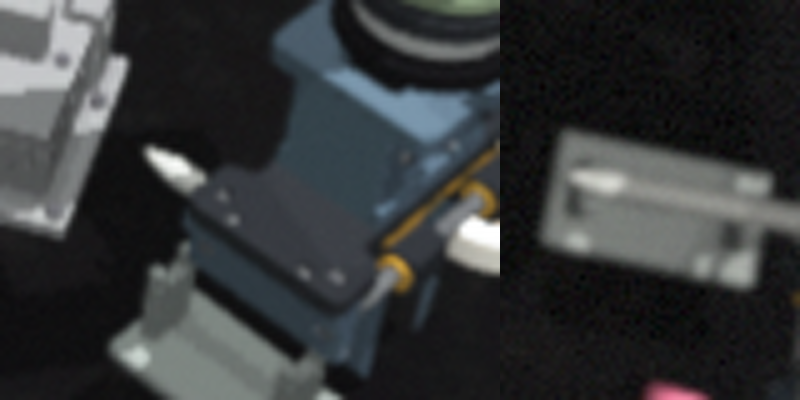

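The pin is lifted clear and held by its head. Its nose tip is at (148,150) in the scene half and (572,178) in the top half. I'll check for sag.

Run:
```python
from h import *
from scipy.optimize import least_squares
a=load('scene');b=load('top')
ua=np.array([(148+.5)/5-.5+350,(150+.5)/5-.5+200]);ub=np.array([(572-500+.5)/5-.5+380,(178+.5)/5-.5+180])
r=least_squares(lambda P:np.r_[proj(a,P)[0]-ua,proj(b,P)[0]-ub],[.49,-.15,.1])
print(r.x.round(4),r.fun.round(2))
y=np.deg2rad(-10.96);n=np.array([.4714,-.269])+.1216*np.array([-np.sin(y),np.cos(y)]);print(n,'expected z .1133')
print(proj(a,[*n,.1133])-ua,proj(b,[*n,.1133])-ub)
```

```text
[ 0.4927 -0.1495  0.1122] [-0.68  0.1   0.54 -0.41]
[ 0.49451904 -0.14961797] expected z .1133
[[-0.18020077 -0.71738065]] [[ 0.67912486 -1.2646703 ]]
```

```bash
python3 -m creep '[[[255,0,0,0,0,0,-0.1165],[255,0,0,0,0,0,-0.1165],[255,0,0,0,0,0,-0.1165],[255,0,0,0,0,0,-0.1165],[255,0,0,0,0,0,0]]]';python3 -m creep '[[[255,2.5,0,0,0,0,0],[255,3.3,0,0,0,0,0],[255,3.3,0,0,0,0,0],[255,3.3,0,0,0,0,0],[255,2.5,0,0,0,0,0]]]';python3 -m creep '[[[255,1.5,0,0,0,0,0],[255,0,0,0,0,0,0]]]';python3 go.py .6523 -.1929 .16 15.73
```

```text
clock: 11.73
tcp_pos: [0.4665, -0.2661, 0.1641]
orientation: [-3.096, -0.462, 0.025]
wrist_force: [-0.8, 0.4, -1.7]
width: 0.0265
clock: 12.15
tcp_pos: [0.6058, -0.2221, 0.1539]
orientation: [-3.092, -0.426, 0.048]
wrist_force: [-0.0, 0.2, -1.8]
width: 0.0264
clock: 12.32
tcp_pos: [0.625, -0.2155, 0.1497]
orientation: [-3.092, -0.421, 0.048]
wrist_force: [0.2, -0.0, -2.1]
width: 0.0266
clk 12.32 tcp [ 0.625  -0.2155  0.1497] F [ 0.2 -0.  -2.1] w 0.0266 q6 -0.62
shift cm now-axes [ 3.21 -1.48 -1.08] | turn [-0.025  0.027 -0.004] | after-turn axes [ 3.24 -1.44 -1.03]
```

```bash
python3 -m creep '[[[255,1.6,-0.7,0.6,-0.025,0.027,-0.004],[255,1.6,-0.7,1,0,0,0],[255,0,0,1,0,0,0],[255,0,0,0,0,0,0]]]';python3 go.py .6523 -.1929 .1115 15.73
```

```text
clock: 12.65
tcp_pos: [0.6503, -0.192, 0.117]
orientation: [-3.111, -0.419, 0.014]
wrist_force: [-0.8, -0.5, -2.5]
width: 0.0265
clk 12.65 tcp [ 0.6503 -0.192   0.117 ] F [-0.8 -0.5 -2.5] w 0.0265 q6 -0.57
shift cm now-axes [0.18 0.14 0.54] | turn [-0.004  0.009 -0.007] | after-turn axes [0.17 0.14 0.55]
```

```bash
python3 -m creep '[[[255,0.17,0.14,0.5,-0.004,0.009,-0.007],[255,0,0,0,0,0,0]]]';python3 go.py .6523 -.1929 .1115 15.73;  python3 - <<'E'
from h import *
a=grab('scene');b=grab('top')
s=lambda i,x,y,w,h:cv2.resize(i[y:y+h,x:x+w],None,fx=5,fy=5,interpolation=cv2.INTER_CUBIC)
save(np.hstack([s(a['frame'],325,160,80,70),s(b['frame'],310,140,80,70)]),'h4.png')
E
```

```text
clock: 12.82
tcp_pos: [0.6507, -0.193, 0.1097]
orientation: [-3.111, -0.429, 0.006]
wrist_force: [-0.4, -0.3, -1.5]
width: 0.0266
clk 12.82 tcp [ 0.6507 -0.193   0.1097] F [-0.4 -0.3 -1.5] w 0.0266 q6 -0.58
shift cm now-axes [ 0.16  0.03 -0.18] | turn [-0.002  0.004 -0.001] | after-turn axes [ 0.16  0.03 -0.18]
```

View pics/h4.png

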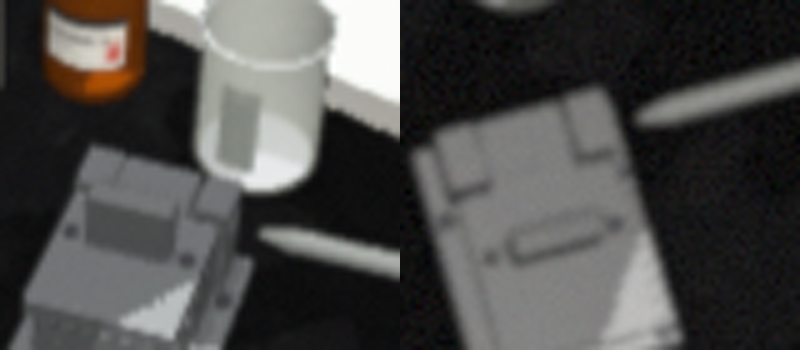

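Nose tip at (260,235) scene and (638,121) top, just outside the right ear. I'll check its alignment against the ear corners.

Run:
```python
from h import *
from scipy.optimize import least_squares
a=load('scene');b=load('top')
f=lambda u,v,x,y:np.array([(u+.5)/5-.5+x,(v+.5)/5-.5+y])
m=np.array([.5613,-.0357,0]);q=.2745;R=np.array([[np.cos(q),-np.sin(q),0],[np.sin(q),np.cos(q),0],[0,0,1]])
def tri(ua,ub):
    r=least_squares(lambda P:np.r_[proj(a,P)[0]-ua,proj(b,P)[0]-ub],[.6,-.1,.05]);return (R.T@(r.x-m)*1000).round(1),r.fun.round(1)
print('nose',tri(f(260,235,325,160),f(638-400,121,310,140)))
print('earfar',tri(f(242,182,325,160),f(605-400,88,310,140)))
print('earnear',tri(f(225,222,325,160),f(618-400,154,310,140)))
for p in((59,-40,64),(31,-40,64)):
    W=m+R@np.array(p)/1000
    print(p,((proj(a,W)[0]-[325,160]+.5)*5).round(),((proj(b,W)[0]-[310,140]+.5)*5+[400,0]).round())
```

```text
nose (array([ 43.2, -54.3,  43.3]), array([-0.4,  0.1,  0.3, -0.2]))
earfar (array([ 59.3, -40.2,  61.5]), array([ 0.1, -0. , -0. ,  0. ]))
earnear (array([ 28.4, -38.6,  60.7]), array([-0.4,  0.1,  0.3, -0.3]))
(59, -40, 64) [243. 179.] [606.  88.]
(31, -40, 64) [228. 215.] [622. 146.]
```

```bash
python3 -m creep '[[[255,0.16,0,-0.25,-0.002,0.004,0],[255,0,-0.5,0,0,0,0],[255,0,-0.8,0,0,0,0],[255,0,0,0,0,0,0]]]';python3 go.py .6202 -.0789 .1125 15.73
```

```text
clock: 13.25
tcp_pos: [0.6492, -0.1811, 0.116]
orientation: [3.111, 0.423, 0.009]
wrist_force: [-0.7, 0.6, -2.3]
width: 0.0271
clk 13.25 tcp [ 0.6492 -0.1811  0.116 ] F [-0.7  0.6 -2.3] w 0.0271 q6 -0.56
shift cm now-axes [ -0.06 -10.63   0.32] | turn [ 0.003 -0.005 -0.004] | after-turn axes [ -0.02 -10.63   0.35]
```

```bash
python3 -m creep '[[[255,0,0,0.33,0.003,-0.005,-0.004],[255,0,0,0,0,0,0]]]';python3 go.py .6202 -.0789 .1125 15.73
```

```text
clock: 13.42
tcp_pos: [0.6491, -0.1804, 0.1135]
orientation: [3.111, 0.431, 0.002]
wrist_force: [0.1, 1.1, -2.7]
width: 0.0268
clk 13.42 tcp [ 0.6491 -0.1804  0.1135] F [ 0.1  1.1 -2.7] w 0.0268 q6 -0.56
shift cm now-axes [ -0.02 -10.56   0.1 ] | turn [ 0.001 -0.001  0.001] | after-turn axes [ -0.03 -10.56   0.1 ]
```

```bash
python3 -m creep '[[[255,0,-0.4,0.05,0,0,0],[255,0,-0.5,0,0,0,0],[255,0,0,0,0,0,0]]]';python3 go.py .6202 -.0789 .1125 15.73;python3 -m creep '[[[255,0,-0.5,0,0,0,0],[255,0,-0.5,0,0,0,0]]]';python3 go.py .6202 -.0789 .1125 15.73
```

```text
clock: 13.67
tcp_pos: [0.6466, -0.171, 0.1129]
orientation: [3.111, 0.431, 0.002]
wrist_force: [0.5, -0.4, -1.5]
width: 0.0265
clk 13.67 tcp [ 0.6466 -0.171   0.1129] F [ 0.5 -0.4 -1.5] w 0.0265 q6 -0.55
shift cm now-axes [-0.03 -9.58  0.03] | turn [ 0.001 -0.001  0.001] | after-turn axes [-0.04 -9.58  0.04]
clock: 13.83
tcp_pos: [0.6438, -0.1612, 0.1127]
orientation: [3.111, 0.43, 0.002]
wrist_force: [0.2, 0.6, -2.4]
width: 0.0265
clk 13.83 tcp [ 0.6438 -0.1612  0.1127] F [ 0.2  0.6 -2.4] w 0.0265 q6 -0.54
shift cm now-axes [-0.04 -8.56  0.02] | turn [ 0.001 -0.001  0.   ] | after-turn axes [-0.04 -8.56  0.02]
```

```bash
python3 -m creep '[[[255,-0.03,-0.5,0,0,0,0],[255,0,-0.4,0,0,0,0]]]';python3 go.py .6202 -.0789 .1125 15.73;python3 -m creep '[[[255,0,-0.4,0,0,0,0],[255,0,-0.4,0,0,0,0]]]';python3 go.py .6202 -.0789 .1125 15.73
```

```text
clock: 14.0
tcp_pos: [0.6407, -0.1515, 0.1127]
orientation: [3.111, 0.43, 0.002]
wrist_force: [-0.3, 0.2, -2.5]
width: 0.0267
clk 14.00 tcp [ 0.6407 -0.1515  0.1127] F [-0.3  0.2 -2.5] w 0.0267 q6 -0.52
shift cm now-axes [-0.   -7.54  0.01] | turn [ 0.001 -0.001  0.   ] | after-turn axes [-0.   -7.54  0.02]
clock: 14.17
tcp_pos: [0.6382, -0.1426, 0.1127]
orientation: [3.111, 0.431, 0.002]
wrist_force: [-0.1, 0.0, -1.8]
width: 0.0263
clk 14.17 tcp [ 0.6382 -0.1426  0.1127] F [-0.1  0.  -1.8] w 0.0263 q6 -0.51
shift cm now-axes [ 0.   -6.62  0.01] | turn [ 0.001 -0.001  0.001] | after-turn axes [-0.   -6.62  0.02]
```

```bash
python3 -m creep '[[[255,0,-0.5,0,0,0,0],[255,0,-0.5,0,0,0,0]]]';python3 go.py .6202 -.0789 .1125 15.73;python3 -m creep '[[[255,0,-0.5,0,0,0,0],[255,0,-0.5,0,0,0,0]]]';python3 go.py .6202 -.0789 .1125 15.73
```

```text
clock: 14.33
tcp_pos: [0.6354, -0.1321, 0.1128]
orientation: [3.111, 0.431, 0.003]
wrist_force: [0.5, -0.9, -1.6]
width: 0.0265
clk 14.33 tcp [ 0.6354 -0.1321  0.1128] F [ 0.5 -0.9 -1.6] w 0.0265 q6 -0.5
shift cm now-axes [-0.01 -5.53  0.02] | turn [ 0.001 -0.001  0.   ] | after-turn axes [-0.02 -5.53  0.03]
clock: 14.5
tcp_pos: [0.6324, -0.1214, 0.1128]
orientation: [3.111, 0.431, 0.003]
wrist_force: [-0.5, 0.2, -0.6]
width: 0.0268
clk 14.50 tcp [ 0.6324 -0.1214  0.1128] F [-0.5  0.2 -0.6] w 0.0268 q6 -0.48
shift cm now-axes [-0.02 -4.42  0.03] | turn [ 0.001 -0.002  0.001] | after-turn axes [-0.02 -4.42  0.03]
```

```bash
python3 -m creep '[[[255,0,-0.5,0,0,0,0],[255,0,-0.5,0,0,0,0]]]';python3 go.py .6202 -.0789 .1125 15.73;python3 -m creep '[[[255,0,-0.4,0,0,0,0],[255,0,-0.4,0,0,0,0]]]';python3 go.py .6202 -.0789 .1125 15.73;python3 -m creep '[[[255,0,-0.4,0,0,0,0],[255,0,-0.4,0,0,0,0]]]';python3 go.py .6202 -.0789 .1125 15.73
```

```text
clock: 14.67
tcp_pos: [0.6294, -0.1107, 0.1128]
orientation: [3.111, 0.431, 0.003]
wrist_force: [0.5, 0.2, -2.1]
width: 0.0268
clk 14.67 tcp [ 0.6294 -0.1107  0.1128] F [ 0.5  0.2 -2.1] w 0.0268 q6 -0.47
shift cm now-axes [-0.02 -3.31  0.03] | turn [ 0.001 -0.002  0.001] | after-turn axes [-0.03 -3.31  0.03]
clock: 14.83
tcp_pos: [0.627, -0.1019, 0.1127]
orientation: [3.111, 0.431, 0.003]
wrist_force: [0.5, -0.9, -1.4]
width: 0.0265
clk 14.83 tcp [ 0.627  -0.1019  0.1127] F [ 0.5 -0.9 -1.4] w 0.0265 q6 -0.45
shift cm now-axes [-0.02 -2.4   0.02] | turn [ 0.002 -0.002  0.001] | after-turn axes [-0.03 -2.4   0.02]
clock: 15.0
tcp_pos: [0.6245, -0.0935, 0.1126]
orientation: [3.11, 0.432, 0.003]
wrist_force: [-0.0, -1.0, -1.8]
width: 0.0263
clk 15.00 tcp [ 0.6245 -0.0935  0.1126] F [-0.  -1.  -1.8] w 0.0263 q6 -0.44
shift cm now-axes [-0.02 -1.52  0.01] | turn [ 0.002 -0.002  0.001] | after-turn axes [-0.02 -1.52  0.01]
```

```bash
python3 -m creep '[[[255,0,-0.5,0,0,0,0],[255,0,-0.3,0,0,0,0]]]';python3 -m creep '[[[255,0,-0.2,0,0,0,0],[255,0,-0.1,0,0,0,0]]]';python3 go.py .6202 -.0789 .1125 15.73;python3 -m creep '[[[255,0,-0.1,0,0,0,0],[255,0,-0.1,0,0,0,0]]]';python3 go.py .6202 -.0789 .1125 15.73
```

```text
clock: 15.17
tcp_pos: [0.6221, -0.0849, 0.1125]
orientation: [3.11, 0.431, 0.003]
wrist_force: [0.1, -0.2, -2.9]
width: 0.0267
clock: 15.33
tcp_pos: [0.621, -0.0812, 0.1125]
orientation: [3.11, 0.432, 0.003]
wrist_force: [1.0, -0.5, -3.1]
width: 0.0268
clk 15.33 tcp [ 0.621  -0.0812  0.1125] F [ 1.  -0.5 -3.1] w 0.0268 q6 -0.42
shift cm now-axes [-0.02 -0.25 -0.  ] | turn [ 0.002 -0.001  0.002] | after-turn axes [-0.02 -0.25 -0.  ]
clock: 15.5
tcp_pos: [0.6205, -0.0791, 0.1124]
orientation: [3.11, 0.433, 0.003]
wrist_force: [0.6, -0.7, -2.4]
width: 0.0266
clk 15.50 tcp [ 0.6205 -0.0791  0.1124] F [ 0.6 -0.7 -2.4] w 0.0266 q6 -0.42
shift cm now-axes [-0.02 -0.03 -0.01] | turn [ 0.002 -0.001  0.002] | after-turn axes [-0.02 -0.03 -0.01]
```

Not yet in contact, so I'll creep on until the force rises.

```bash
for i in 1; do python3 -m creep '[[[255,0,-0.1,0,0,0,0],[255,0,-0.05,0,0,0,0]]]';python3 -m creep '[[[255,0,-0.1,0,0,0,0]]]';python3 -m creep '[[[255,0,-0.1,0,0,0,0]]]'; done;python3 go.py .6202 -.0789 .1125 15.73
```

```text
clock: 15.67
tcp_pos: [0.6202, -0.0781, 0.1124]
orientation: [3.109, 0.433, 0.003]
wrist_force: [1.2, -3.3, -3.2]
width: 0.0266
clock: 15.75
tcp_pos: [0.6201, -0.0779, 0.1124]
orientation: [3.107, 0.433, 0.004]
wrist_force: [0.5, -4.6, -3.7]
width: 0.0266
clock: 15.83
tcp_pos: [0.6201, -0.0779, 0.1125]
orientation: [3.105, 0.433, 0.005]
wrist_force: [1.4, -5.0, -3.3]
width: 0.0265
clk 15.83 tcp [ 0.6201 -0.0779  0.1125] F [ 1.4 -5.  -3.3] w 0.0265 q6 -0.41
shift cm now-axes [-0.02  0.1  -0.  ] | turn [ 0.006 -0.002  0.003] | after-turn axes [-0.02  0.1  -0.  ]
```

```bash
python3 -m creep '[[[255,0,-0.3,0,0.005,0,0]]]';python3 -m creep '[[[255,0,-0.4,0,0.005,0,0]]]';python3 go.py .6202 -.0789 .1125 15.73
python3 - <<'E'
from h import *
a=grab('scene');b=grab('top')
s=lambda i,x,y,w,h:cv2.resize(i[y:y+h,x:x+w],None,fx=5,fy=5,interpolation=cv2.INTER_CUBIC)
save(np.hstack([s(a['frame'],325,165,80,70),s(b['frame'],310,140,80,70)]),'h5.png')
E
```

```text
clock: 15.92
tcp_pos: [0.6201, -0.0776, 0.1125]
orientation: [3.104, 0.436, 0.006]
wrist_force: [2.1, -17.7, -7.3]
width: 0.0266
clock: 16.0
tcp_pos: [0.62, -0.0774, 0.1125]
orientation: [3.101, 0.439, 0.008]
wrist_force: [3.0, -17.8, -5.8]
width: 0.0266
clk 16.00 tcp [ 0.62   -0.0774  0.1125] F [  3.  -17.8  -5.8] w 0.0266 q6 -0.41
shift cm now-axes [-0.02  0.15  0.  ] | turn [ 0.01  -0.004  0.007] | after-turn axes [-0.02  0.15 -0.  ]
```

View pics/h5.png

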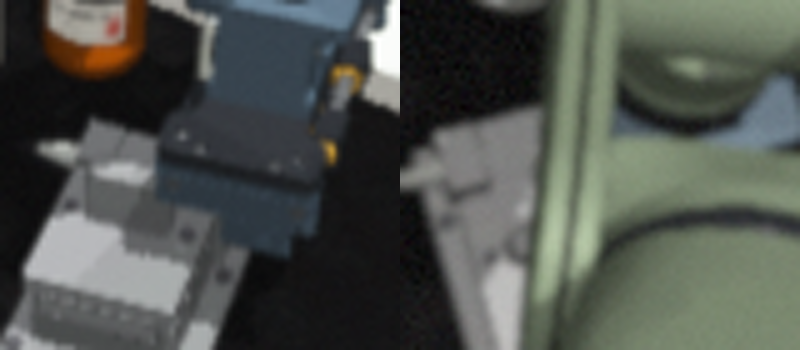

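The nose sticks out beyond the left ear at (38,148) scene, and there is firm contact at 18 N. I'll release, raise clear and check the head gap.

```bash
python3 -m creep '[[[255,0,0,0,0,0,0],[120,0,0,0,0,0,0],[120,0,0,0,0,0,0],[120,0,0,0,0,0,0]]]';python3 -m creep '[[[120,0,0,0,0,0,0],[120,0,0.1,0,0,0,0]]]';python3 go.py .6240 -.0925 .112 15.73
```

```text
clock: 16.43
tcp_pos: [0.62, -0.0777, 0.1133]
orientation: [3.104, 0.434, 0.009]
wrist_force: [-0.0, -0.4, 0.1]
width: 0.0436
clock: 16.6
tcp_pos: [0.6203, -0.0774, 0.1139]
orientation: [3.105, 0.435, 0.01]
wrist_force: [0.3, 0.2, 0.2]
width: 0.0481
clk 16.60 tcp [ 0.6203 -0.0774  0.1139] F [0.3 0.2 0.2] w 0.0481 q6 -0.42
shift cm now-axes [-0.06  1.55  0.2 ] | turn [ 0.007 -0.005  0.004] | after-turn axes [-0.05  1.55  0.19]
```

```bash
python3 -m creep '[[[120,0,1,0.1,0.007,-0.005,0.004],[120,0,1.5,0,0,0,0],[120,0,1,0,0,0,0],[255,0,0,0,0,0,0],[255,0,0,0,0,0,0]]]' 20;python3 -m creep '[[[255,0,0,0,0,0,0],[255,0,0,0,0,0,0],[255,0,0,0,0,0,0],[255,0,0,0,0,0,0],[255,0,0,0,0,0,0]]]';python3 go.py .6270 -.1030 .112 15.73;python3 - <<'E'
from h import *
a=grab('scene');b=grab('top')
s=lambda i,x,y,w,h:cv2.resize(i[y:y+h,x:x+w],None,fx=5,fy=5,interpolation=cv2.INTER_CUBIC)
save(np.hstack([s(a['frame'],325,165,80,70),s(b['frame'],310,140,80,70)]),'h6.png')
E
```

```text
clock: 17.02
tcp_pos: [0.6314, -0.1148, 0.1133]
orientation: [-3.111, -0.429, -0.002]
wrist_force: [0.3, 0.4, 0.1]
width: 0.0378
clock: 17.43
tcp_pos: [0.631, -0.115, 0.113]
orientation: [-3.111, -0.428, 0.0]
wrist_force: [0.1, 0.1, 0.0]
width: 0.0044
clk 17.43 tcp [ 0.631 -0.115  0.113] F [0.1 0.1 0. ] w 0.0044 q6 -0.47
shift cm now-axes [-0.06 -1.27  0.1 ] | turn [-0.001 -0.    -0.001] | after-turn axes [-0.06 -1.27  0.1 ]
```

View pics/h6.png

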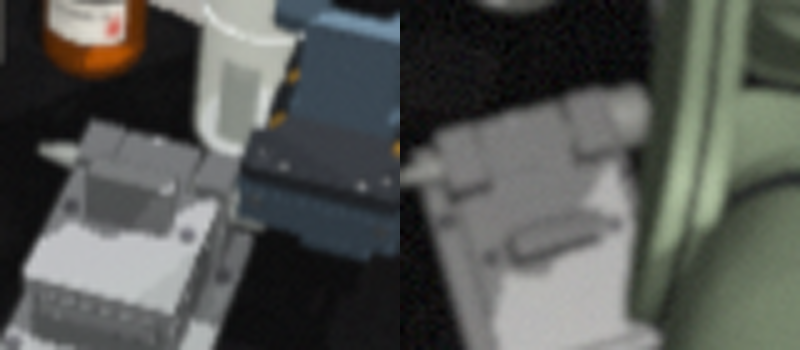

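In the top half the head at (630,110) looks tight on the right ear. I'll give the end a confirming push with closed fingers.

```bash
python3 -m creep '[[[255,-0.06,-0.8,0.1,0,0,0],[255,0,-0.6,0,0,0,0]]]';python3 -m creep '[[[255,0,-0.2,0,0,0,0],[255,0,-0.15,0,0,0,0]]]';python3 -m creep '[[[255,0,-0.15,0,0,0,0]]]';python3 -m creep '[[[255,0,-0.15,0,0,0,0]]]';python3 go.py .6270 -.1030 .112 15.73
```

```text
clock: 17.7
tcp_pos: [0.6266, -0.1016, 0.112]
orientation: [-3.111, -0.426, -0.001]
wrist_force: [-0.4, 0.2, 0.8]
width: 0.0004
clock: 17.87
tcp_pos: [0.625, -0.0963, 0.1119]
orientation: [-3.111, -0.428, 0.0]
wrist_force: [0.1, -0.4, -0.2]
width: 0.0003
clock: 17.95
tcp_pos: [0.6249, -0.0956, 0.1121]
orientation: [3.11, 0.431, 0.001]
wrist_force: [-0.1, -9.8, -2.3]
width: 0.0003
clock: 18.03
tcp_pos: [0.6249, -0.0954, 0.1122]
orientation: [3.106, 0.434, 0.003]
wrist_force: [0.7, -6.6, -1.6]
width: 0.0005
clk 18.03 tcp [ 0.6249 -0.0954  0.1122] F [ 0.7 -6.6 -1.6] w 0.0005 q6 -0.44
shift cm now-axes [-0.01  0.79  0.02] | turn [ 0.006 -0.001  0.003] | after-turn axes [-0.    0.79  0.02]
```

```bash
python3 -m creep '[[[255,0,-0.4,0,0.005,0,0.003]]]';python3 -m creep '[[[255,0,-0.5,0,0.005,0,0.003]]]';python3 -m creep '[[[255,0,0.6,0,0,0,0],[255,0,2,0,0,0,0],[255,0,2.5,-1,0,0,0],[255,0,2,-3,0,0,0],[255,0,0,-3,0,0,0]]]';python3 -m creep '[[[255,-1.5,3.5,-2,0,0,0],[255,-1.5,3.5,-1,0,0,0],[255,-1.5,3.5,0,0,0,0],[255,0,3,0,0,0,0],[255,0,0,0,0,0,0]]]';python3 - <<'E'
from h import *
a=grab('scene');b=grab('top')
s=lambda i,x,y,w,h:cv2.resize(i[y:y+h,x:x+w],None,fx=5,fy=5,interpolation=cv2.INTER_CUBIC)
save(np.hstack([s(a['frame'],320,165,80,80),s(b['frame'],305,140,80,80)]),'h7.png')
print(readout.sense()['wrist_force'])
E
```

```text
clock: 18.12
tcp_pos: [0.6248, -0.0951, 0.1123]
orientation: [3.102, 0.434, 0.004]
wrist_force: [3.4, -20.0, -4.8]
width: 0.0
clock: 18.2
tcp_pos: [0.6247, -0.0948, 0.1124]
orientation: [3.097, 0.434, 0.007]
wrist_force: [2.6, -19.6, -4.3]
width: 0.0006
clock: 18.62
tcp_pos: [0.6411, -0.1641, 0.1779]
orientation: [3.102, 0.438, -0.016]
wrist_force: [0.7, -0.2, 0.6]
width: 0.0004
clock: 19.03
tcp_pos: [0.639, -0.3076, 0.2184]
orientation: [3.096, 0.441, 0.007]
wrist_force: [-0.1, -0.1, -0.6]
width: 0.0005
[ 1.09656345  0.4652063  -0.06907975]
```

View pics/h7.png

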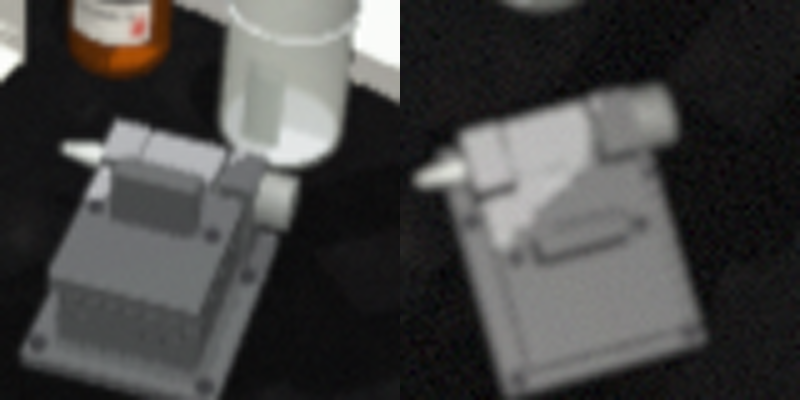

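The head at (280,200) scene and (650,120) top is tight on the right ear, and the nose shows past the left ear at (62,148) scene and (415,181) top. One last numeric check follows, along with whether the bystanders moved.

Run:
```python
from h import *
from scipy.optimize import least_squares
a=load('scene');b=load('top')
f=lambda u,v,x,y:np.array([(u+.5)/5-.5+x,(v+.5)/5-.5+y])
m=np.array([.5613,-.0357,0]);q=.2745;R=np.array([[np.cos(q),-np.sin(q),0],[np.sin(q),np.cos(q),0],[0,0,1]])
r=least_squares(lambda P:np.r_[proj(a,P)[0]-f(62,148,320,165),proj(b,P)[0]-f(15,181,305,140)],[.6,-.1,.05]);print('nose in mould mm',(R.T@(r.x-m)*1000).round(1),'want 45 64 50')
import glob
o=cv2.cvtColor(cv2.imread('pics/t0.png'),cv2.COLOR_BGR2GRAY); n=cv2.cvtColor(cv2.resize(b['frame'],None,fx=1.25,fy=1.25,interpolation=cv2.INTER_CUBIC),cv2.COLOR_RGB2GRAY)
for k,(x,y) in dict(timer=(441,310),marker=(373,307),tape=(541,190),bottle=(532,145),beaker=(418,152),amber=(359,150),pink=(513,352)).items():
    w=36;A=np.float32(o[y-w:y+w,x-w:x+w]);B=np.float32(n[y-w:y+w,x-w:x+w]);s,c=cv2.phaseCorrelate(A,B,cv2.createHanningWindow((2*w,2*w),cv2.CV_32F));print(k,np.round(s,1),round(c,2))
```

```text
nose in mould mm [46.6 65.9 45. ] want 45 64 50
timer [0.  0.1] 1.11
marker [ 0.2 -0. ] 0.92
tape [-0.  0.] 1.22
bottle [ 0.1 -0.1] 1.17
beaker [0. 0.] 1.2
amber [-0. -0.] 1.21
pink [ 0.  -0.1] 0.73
```

```bash
python3 -c "
from plant import close_job,readout
print(readout.sense()['clock'],close_job())"
```

```text
the job is handed in; nothing more can be done
19.1333 None
```

The mould is back together and the job was handed in at 19.1 s. The lid is seated with its knuckle between the ears. The steel pin went in from the −y side and its head is home against the ear. The gripper let go and moved clear of the mould.

**Head seated:** a last push on the head with closed fingers gave about 20 N and the pin barely moved (about 0.6 mm). The fingers met the head's end within about 1 mm of where it should be when home. In the final picture the head is tight on the right ear and the nose shows beyond the left one.

**Nose position:** by the cameras it is at (46.6, 65.9, 45) mm in the mould's frame, where (45, 64, 50) was expected. The 5 mm shortfall in height is a disagreement. Part of it is the cameras reading 2.5–3 mm low on the ear tops earlier, and the rest fits sag in the bores and my pixel reading.

**Other things:** the timer, marker, tape, beaker, both bottles and the pink look-alike show no movement in the top view.

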